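# Line up the cover fastener and hold the cover down

### The job

The hinged service cover of the amplifier stands sprung ajar because its quarter-turn fastener is turned out of line with the receptacle below. Turn the knurled fastener head until the slot across its top lines up with the two engraved marks on the cover, let go of it, then press the cover itself down beside the head, firmly but without brute force, until it lies fully home on the frame. Finish while still holding it pressed down there, with the head left free and the slot still in line so that I can lock it with a driver, and leave the other things on the bench alone.

Things in the scene. Friction and masses are not known exactly. Their poses are not given: they have to be found in the camera images.
- amp: Amplifier module, fixed on the bench: black steel case 250 (x) x 300 (y) x 100 mm high, black connector plate 340 wide, 132 mm high across its far (+x) end. Origin: under the case's centre at bench height; x points from the cover's free edge to its hinge, z up. The aluminium frame round the service opening has its top at z = 104 mm.
- cover: Plain aluminium plate 149 (x) x 186 (y) x 3 mm on the frame, hinged at its far (+x) edge. Origin: middle of the hinge line, at the plate's underside, 60 mm ahead of and 104 mm above the amp's origin. Plate spans own x -1 to -150, y -93 to 93, z 0 to 3 mm; x towards the hinge, z out of its upper face. It starts ajar by 0.068 to 0.075 rad; closed, it lies flat on the frame.
- fastener: Round knurled steel head 30 mm across, 16 mm high, 115 mm from the hinge line on the cover's centre line; a dark coin slot 5 mm wide runs right across its top. Origin: on its axis at the cover's upper face; z out of the cover, x along the slot (same either way round). Turns either way by hand (0.04 N m), stays where left; starts 0.65 to 1.57 rad out of line, either way.
- marks (a point): Centre of the line shown by two engraved dark marks, each 14 mm long, on the cover's upper face, one before and one behind the fastener head (18 to 32 mm from its axis). The line runs along the cover's x axis; the slot is in line when it lies along it. The fastener's hidden cross-pin enters the receptacle only within about 0.2 rad of it. The point's axes are the cover's.
- cover_edge (a point): Middle of the cover's free (near) edge, on its upper face, 150 mm from the hinge; about 11 mm up when ajar, 107 mm above the amp's origin when home. Springs hold the cover up: pushed beside the head it gives way at about 4 N, needs about 7 N to lie home, and rises when let go. With the slot out of line the pin stops this edge about 6 mm short of home.
- screw_bin: Bystander: small blue open bin of black screws, 85 x 105 x 45 mm, origin under its centre.
- tub: Bystander: clear round plastic tub of small black parts, 96 mm across, 55 mm high, origin under its centre.
- heatsink: Bystander: finned aluminium heatsink, 80 x 50 x 38 mm, origin under its centre.
- driver: Bystander: screwdriver with black handle lying on the bench, 190 mm long, about 30 mm high.

How it is judged (in metres and radians):
On the way:
1. the fastener's slot is turned into line with the marks (angle between the x axis of fastener and the x axis of cover, either way round below 0.2 rad), for 0.2 s.
At the end, for the whole second after the job is handed in: The gripper's fingers are pressing on the cover plate with 3 to 45 N and do not touch the fastener head; the middle of the cover's free edge is within 1.5 mm of fully home on the frame; the slot is within 0.2 rad (11 degrees) of the marks; all this stays so for a second after the program ends (z of cover_edge in the frame of amp below 0.1085 m and angle between the x axis of fastener and the x axis of cover, either way round below 0.2 rad and contact force between the fingers and cover between 3 and 45 N and contact force between the fingers and fastener below 0.5 N and linear speed of cover below 0.02 m/s); the arm keeps its last pose, push and grip.
It fails at once if a bystander on the bench was shoved or knocked (moved more than 30 mm) (distance of any of screw_bin, tub, heatsink, driver from where it was at the start of the episode above 0.03 m).
It also fails if it takes over 38 s, if anything falls off the work surface, if the arm or the gripper's body presses on something with over 40 N, if the wrist force passes 120 N, or if a joint passes its speed limit or range.

### The arm

A 7-joint arm with a two-finger parallel gripper is mounted at the origin on the work surface. World frame = base frame: x ahead of the robot, y to its left, z up, the work surface at z = 0. Lengths are in mm, angles in rad, forces in N, time in s.
With the tool pointing down it reaches from about 425 to 800 mm from the base axis. Payload 8.3 kg.
Tool frame: the origin (TCP) lies between the finger pads; the fingertips stand 8 mm ahead of it and the grasp point (between the pads) lies 11 mm behind it; z points along the fingers, y is the line along which they close (so a half turn about z gives the same grasp; the last joint's range is limited). The gripper opens to 85 mm and grips with 20 to 120 N. Pads are 22 mm wide; open, the fingers measure 114 mm over their backs; the gripper's body (76 mm by 85 mm) begins 54 mm behind the grasp point. The pads swing forward as they close: fully open they stand 13 mm farther back than shut.
Start: joints at [1.124, 0.383, 0.016, 1.37, -0.006, 1.388, -0.046], TCP at [234.064, -579.496, 214.779] pointing down, gripper open.
Joint ranges: [-2.95, 2.95], [-0.25, 2.06], [-1.52, 1.56], [0.18, 2.33], [-1.44, 4.58], [0.02, 2.06], [-3.01, 3.01]. Speed limits (rad/s): [2.39, 2.39, 3.01, 3.01, 3.14, 3.14, 3.14].

### API

Orientations are given as a unit quaternion [x, y, z, w].
In Python, from workcell import robot gives the robot as it stands. The module is installed in compiled form; this text tells all that it offers.
- The arm moves only by the tool send_rows, never from a script. Its argument "increments" is a list of rows, each a list of 5 numbers: the shift along the tool's x, y, z in units of 50 mm (1.0 is 50 mm), then the turn about the tool's z in units of 8 degrees (1.0 is 8 degrees), then the finger opening in mm, from 0 to 85.4. A call has 1 to 20 rows; each row shifts and turns the commanded pose from where the row before left it, along the tool's axes as they then stand; what a row does not reach is not made up. A row lasts 1/8 s, in which the tool goes at most 62.5 mm and 10.7 degrees, less where a joint would pass 70% of its speed; a pose out of reach is approached as far as the arm can. A call is refused whole if a number of a shift passes 1 or a number of a turn 1, either way. A call with a gripper value outside its range is refused whole. The fingers move at their own pace and stop on an object; the grip force is fixed at half the most. Time passes only in rows, so rows that do not move let the fingers close. It gives the time, the measured TCP pose, the force, the opening and the grip force at its end, in the units of the state.
- robot.get_obs(): the state, without advancing time (a new reading comes with each control period).
- robot.camera(name): name is "scene" or "top" or "wrist"; returns a dict with "img" (420x560x3 uint8, blue, green, red), "mtx" (3x3 intrinsics, pixels), "R" (3x3) and "t" (3): a world point X has camera coordinates R X + t. Camera axes: x right, y down, z forward; pixel columns grow to the right and rows downward; lengths in mm; the calibration is good to about 2 mm. A picture is of the moment at which its call begins. There is no depth.
- robot.finish_job(): hands the job in; it is judged then, once.
Trained networks look in a picture, given as the dict that the camera call returned (one of the last four; its "shot" number tells which), for a name from the list of things; names that differ only in an ending like _2 or _b are one class to them, and where a whole thing is asked for, a point or a joint stands for the part that bears it (a point fixed in the world has none). Each returns a list of dicts, best first, with "p" (0 to 1); they miss things now and then, are a little off and sometimes report something else, mostly with a low value. They report only what shows in the picture. A call takes as long as a camera call.
- robot.recognise(query, picture): "location" ([x, y, z] in mm, in the coordinates of the camera as it stood for that picture, good to about 4 mm: the middle of the surface that is visible of it).
- robot.masks_of(query, picture): "pixels" (420x560 bool, what is visible of it).
The state is a dict: "time_s": time; "qpos": joint angles; "joint_velocities": joint speeds; "effort": joint torques, N m; "ee_pos": TCP position; "eef_rot": TCP orientation; "contact_force": force on the tool from outside, world axes, zero at the start; "ft_torque": the same for the moment, N m; "width": finger opening in mm; "grip_force": force on a finger pad.
Only numpy, scipy, OpenCV 4.12 (cv2) and the standard library are available. Lean on these libraries where they do the work, as an engineer would, in place of code of your own. Each camera call takes 0.05 s, during which the arm holds its last target. There are 200 camera calls.

## Working session

There is one attempt and no reset: what is moved stays moved. The work goes in short steps, Python scripts to look and compute and a tool call to move; the robot and the scene stay as the last step left them, time stands still between calls to the robot, and variables do not carry over. Pictures are saved under pics/ and viewed, at most 10 in all, crops included, and the job is handed in when it is done.

Besides the shell and the picture viewer there is one more tool, called after "Emit:" by a JSON object that holds its "name" and its "arguments", one argument or row to a line. send_rows: Moves the arm, as the interface text tells. Its arguments: {"type":"object","properties":{"increments":{"type":"array"}},"required":["increments"]}

```bash
mkdir -p pics; cat > h.py <<'E'
from workcell import robot
import numpy as np, cv2
from scipy.spatial.transform import Rotation as Rn
def w(c,p): return np.array(c["R"]).T@(np.array(p)-np.array(c["t"]).ravel())
def ray(c,u,v):
    R=np.array(c["R"]);o=-R.T@np.array(c["t"]).ravel()
    d=R.T@np.linalg.inv(c["mtx"])@[u,v,1.];return o,d/np.linalg.norm(d)
def onz(c,u,v,z):
    o,d=ray(c,u,v);return o+d*(z-o[2])/d[2]
def proj(c,X):
    p=np.array(c["mtx"])@(np.array(c["R"])@np.array(X)+np.array(c["t"]).ravel());return p[:2]/p[2]
E
python3 - <<'E'
from h import *
np.set_printoptions(precision=1,suppress=True)
o=robot.get_obs();print(o["time_s"],o["ee_pos"],o["eef_rot"],o["width"],o["contact_force"])
ims=[]
for n in ["scene","top"]:
    c=robot.camera(n);ims.append(c["img"])
    for q in ["amp","cover","fastener","marks","cover_edge","screw_bin","tub","heatsink","driver"]:
        r=robot.recognise(q,c)
        print(n,q,[(w(c,x["location"]),round(x["p"],2)) for x in r[:2]])
    print(-np.array(c["R"]).T@np.array(c["t"]).ravel())
cv2.imwrite("pics/a.png",ims[0]);cv2.imwrite("pics/b.png",ims[1])
E
```

```text
0.0 [ 233.8 -579.   213.8] [ 1.   0.2 -0.  -0. ] 85.25903372409476 [ 0.4 -0.2  0.4]
scene amp [(array([ 625.6, -109.6,  103.9]), 0.92), (array([550.4, -75.2, 119.5]), 0.7)]
scene cover [(array([549.7, -77.1, 120.8]), 0.56)]
scene fastener [(array([513.3, -64.8, 131.5]), 0.72)]
scene marks [(array([554.5, -77.8, 111.9]), 0.96)]
scene cover_edge [(array([550.9, -75.9, 113.2]), 0.77)]
scene screw_bin [(array([649.5, 179.9,  30.6]), 0.81)]
scene tub [(array([514. , 197.4,  37.7]), 0.6)]
scene heatsink [(array([ 563.9, -316.6,   25.7]), 0.83)]
scene driver [(array([ 346.5, -287.9,   26.9]), 0.72)]
[1217.  -621.8  792.6]
top amp [(array([563.5, -70. , 103.2]), 0.87)]
top cover [(array([540.8, -74.7, 115.1]), 0.87)]
top fastener [(array([510. , -60.6, 131.1]), 0.49)]
top marks [(array([541.5, -69.9, 113.1]), 0.86)]
top cover_edge [(array([541.9, -69.7, 114.2]), 0.88)]
top screw_bin [(array([644.2, 167.6,  28.3]), 0.91), (array([510.9, 196.7,  28.3]), 0.68)]
top tub [(array([514. , 195.8,  28. ]), 0.76)]
top heatsink [(array([ 552.8, -315.5,   39.3]), 0.91)]
top driver [(array([ 332.9, -281.3,   26.5]), 0.92), (array([542.2, -72.9, 113.5]), 0.44)]
[ 398.2   40.4 1119.1]
```

View pics/b.png

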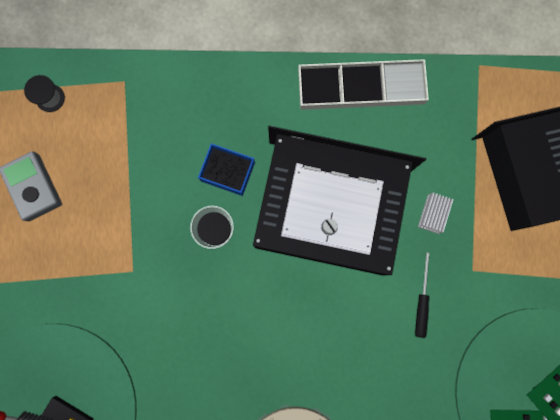

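View pics/a.png

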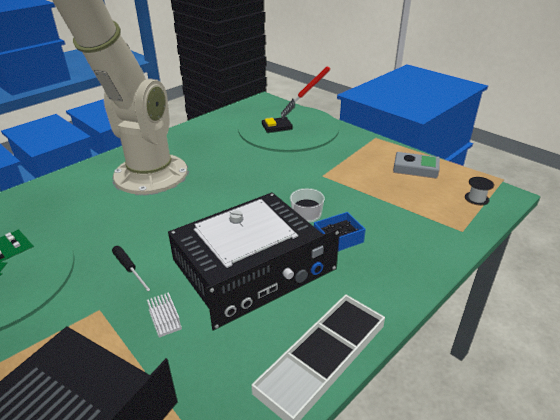

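The top view shows the cover's corners near (295,164), (383,181), (371,254) and (282,236). The head is at about (330,227), with marks at about (332,213) and (327,240). The scene view agrees, and there's free space above the amplifier.

```bash
python3 - <<'E'
from h import *
np.set_printoptions(precision=3,suppress=True)
o=robot.get_obs();T=Rn.from_quat(o["eef_rot"]).as_matrix();print(T);print(o["eef_rot"],o["qpos"])
c=robot.camera("top")
m=robot.masks_of("cover",c)[0]["pixels"].astype(np.uint8)
r=cv2.minAreaRect(cv2.findNonZero(m));b=cv2.boxPoints(r);print(r)
P=np.array([onz(c,*p,112) for p in b]);print(P)
for i in range(4): d=P[(i+1)%4]-P[i];print(np.linalg.norm(d),np.degrees(np.arctan2(d[1],d[0])))
print("mk",onz(c,332,213,114),onz(c,327,240,114),"head",onz(c,330,227,131))
for q in "fastener",:
  f=robot.masks_of(q,c)
  for k in f[:2]: v,u=np.nonzero(k["pixels"]);print(k["p"],u.mean(),v.mean(),len(u))
print("shift tool frame to above head", T.T@(np.array([510,-61,290])-o["ee_pos"])/50)
cw=robot.camera("wrist");print("wrist cam in tool",T.T@(-np.array(cw["R"]).T@np.array(cw["t"]).ravel()-o["ee_pos"]),T.T@np.array(cw["R"])[2])
E
```

```text
[[ 0.927  0.375  0.   ]
 [ 0.375 -0.927  0.   ]
 [ 0.    -0.    -1.   ]]
[ 0.982  0.191  0.    -0.   ] [ 1.124  0.383  0.016  1.37  -0.006  1.388 -0.046]
((333.2341613769531, 208.90731811523438), (89.39907836914062, 68.58585357666016), 12.094757080078125)
[[ 491.585   35.936  112.   ]
 [ 635.706    7.678  112.   ]
 [ 598.329 -178.436  112.   ]
 [ 455.611 -146.858  112.   ]]
146.865129836677 -11.093077175125885
189.8299506027399 -101.35543067356406
146.17021229318772 167.52376425066998
186.29970280560897 78.86641650579895
mk [535.56  -67.717 114.   ] [478.531 -57.456 114.   ] head [504.083 -61.858 131.   ]
0.47 329.38317757009344 225.93457943925233 214
shift tool frame to above head [ 9.    -7.548 -1.503]
wrist cam in tool [  72.401    0.059 -158.64 ] [-0.287 -0.001  0.958]
```

Emit:
{"name": "send_rows", "arguments": {
  "increments": [
    [0,0,-0.5,0,60],
    [0.5,-0.4,-0.5,0,60],
    [0.75,-0.63,-0.3,0,60],
    [0.75,-0.63,0,0,60],
    [0.75,-0.63,0,0,60],
    [0.75,-0.63,0,0,60],
    [0.75,-0.63,0,0,60],
    [0.75,-0.63,0,0,60],
    [0.75,-0.63,0,0,60],
    [0.75,-0.63,0,0,60],
    [0.75,-0.63,0,0,60],
    [0.75,-0.63,0,0,60],
    [0.75,-0.63,0,0,60],
    [0.2,-0.2,0,0,60],
    [0,0,0,0,60],
    [0,0,0,0,60]
  ]
}}

```text
time_s: 3.2
ee_pos: [507.6, -64.7, 279.8]
eef_rot: [0.982, 0.19, -0.0, 0.0]
contact_force: [0.4, 0.1, -0.3]
width: 60.1
grip_force: 0.0
```

```bash
cat > look.py <<'E'
from h import *
import sys
np.set_printoptions(precision=2,suppress=True)
o=robot.get_obs();T=Rn.from_quat(o["eef_rot"]).as_matrix()
print(o["time_s"],o["ee_pos"],"yaw",np.degrees(np.arctan2(T[1,0],T[0,0])),"q",np.array(o["qpos"]),o["width"],o["contact_force"])
c=robot.camera("wrist")
for q in "fastener","cover":
  for k in robot.recognise(q,c)[:2]: print(q,k["p"],w(c,k["location"]))
f=robot.masks_of("fastener",c)
if f:
  v,u=np.nonzero(f[0]["pixels"]);print("mask",u.mean(),v.mean(),u.min(),u.max(),v.min(),v.max(),onz(c,u.mean(),v.mean(),127))
np.savez("cam_%s.npz"%sys.argv[1],**{k:np.array(c[k]) for k in("mtx","R","t","img")})
cv2.imwrite("pics/%s.png"%sys.argv[1],c["img"])
E
python3 look.py w1
```

```text
3.2 [507.57 -64.73 279.79] yaw 21.84917707123739 q [ 0.46  0.14 -0.44  1.55  0.06  1.47 -1.18] 60.144263141267935 [ 0.41  0.05 -0.33]
fastener 0.77 [510.31 -58.93 128.74]
cover 0.74 [548.49 -62.19 111.67]
mask 275.3727959697733 188.98908480268682 256 294 170 209 [507.05 -61.35 127.  ]
```

View pics/w1.png

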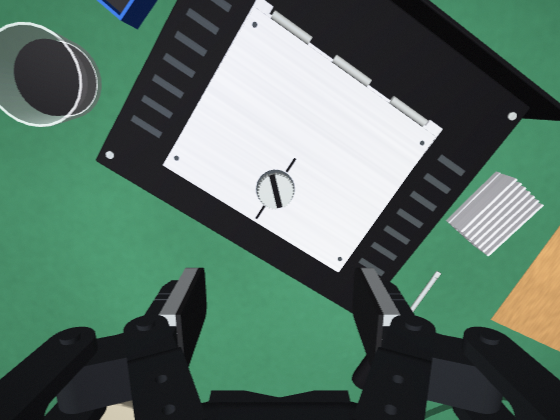

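The wrist view shows the head at (275,189) and the marks running from (294,160) to (257,217). The slot runs from (272,175) to (280,207), so it needs about +47° about the tool's z. I'll move lower and measure again.

Emit:
{"name": "send_rows", "arguments": {
  "increments": [
    [0.02,-0.06,0.5,0,60],
    [0,0,0.6,0,60],
    [0,0,0.5,0,60],
    [0,0,0,0,60],
    [0,0,0,0,60]
  ]
}}

```text
time_s: 4.03
ee_pos: [508.3, -60.0, 201.0]
eef_rot: [0.982, 0.191, 0.001, 0.0]
contact_force: [0.3, -0.8, -0.1]
width: 59.7
grip_force: 0.0
```

```bash
python3 look.py w2; python3 - <<'E'
from h import *
np.set_printoptions(precision=2,suppress=True)
c=robot.camera("wrist");A=[];B=[]
def add(c,u,v):
    o,d=ray(c,u,v);M=np.eye(3)-np.outer(d,d);A.append(M);B.append(M@o)
m=robot.masks_of("fastener",c)[0]["pixels"].astype(np.uint8)
v,u=np.nonzero(m);add(c,u.mean(),v.mean())
add(dict(np.load("cam_w1.npz")),275.4,189.)
t=robot.camera("top");add(t,329.4,225.9)
s=robot.camera("scene");f=robot.masks_of("fastener",s)
if f: vv,uu=np.nonzero(f[0]["pixels"]);print("scene",f[0]["p"],uu.mean(),vv.mean());add(s,uu.mean(),vv.mean())
X=np.linalg.solve(sum(A),sum(B));print("head",X,[np.linalg.norm(a@X-b) for a,b in zip(A,B)])
g=cv2.cvtColor(c["img"],cv2.COLOR_BGR2GRAY);mm=cv2.erode(m,np.ones((5,5)))
d=((g<90)&(mm>0)).astype(np.uint8);v,u=np.nonzero(d)
P=np.array([onz(c,a,b,130)[:2] for a,b in zip(u,v)]);P-=P.mean(0);e=np.linalg.svd(P)[2][0]
print("slot n",len(u),np.degrees(np.arctan(e[1]/e[0])),P.std(0))
k=robot.masks_of("cover",c)[0]["pixels"].astype(np.uint8);k=cv2.morphologyEx(k,cv2.MORPH_CLOSE,np.ones((15,15)))
d=((g<90)&(k>0)&(cv2.dilate(m,np.ones((5,5)))==0));v,u=np.nonzero(d)
P=np.array([onz(c,a,b,115)[:2] for a,b in zip(u,v)]);r=np.linalg.norm(P-X[:2],axis=1);P=P[(r>15)&(r<36)];print(len(P))
q=P-X[:2];e=np.linalg.svd(q)[2][0];print("marks",np.degrees(np.arctan(e[1]/e[0])),q.std(0))
E
```

```text
4.025 [508.3  -59.99 201.  ] yaw 21.964012802963648 q [ 0.45  0.17 -0.45  1.68  0.08  1.3  -1.2 ] 59.74126709885883 [ 0.32 -0.78 -0.06]
fastener 0.7 [510.44 -61.99 129.85]
cover 0.66 [551.07 -63.56 110.84]
mask 280.31686626746506 219.03493013972056 255 305 194 245 [507.62 -60.97 127.  ]
scene 0.52 236.28187919463087 216.85906040268458
head [506.99 -61.39 123.57] [np.float64(0.6015968565210874), np.float64(0.7132760128210559), np.float64(0.1637041783243407), np.float64(1.1402640592481108)]
slot n 342 31.65214555227105 [8.15 5.45]
81
marks -10.54799485116051 [25.83  4.78]
```

View pics/w2.png

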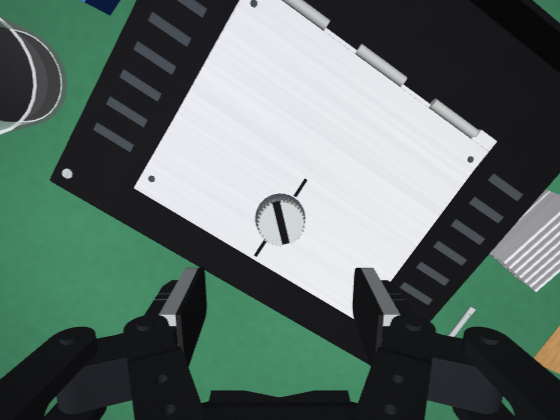

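The second view shows the head at (280,219), the marks from (306,180) to (256,255), and the slot from (276,202) to (286,243). The offset is still about 45°. I'll descend and grip.

Emit:
{"name": "send_rows", "arguments": {
  "increments": [
    [-0.035,0.016,0.4,0,55],
    [0,0,0.5,0,50],
    [0,0,0.4,0,50],
    [0,0,0.15,0,50],
    [0,0,0,0,50],
    [0,0,0,0,38],
    [0,0,0,0,25],
    [0,0,0,0,25],
    [0,0,0,0,25],
    [0,0,0,0,25]
  ]
}}

```text
time_s: 5.78
ee_pos: [506.5, -61.1, 127.4]
eef_rot: [0.982, 0.191, 0.0, -0.0]
contact_force: [-0.2, 0.0, 0.1]
width: 24.9
grip_force: 0.0
```

```bash
python3 look.py w3; python3 -c "
import cv2;a=cv2.imread('pics/w3.png');cv2.imwrite('pics/w3c.png',cv2.resize(a[150:420,100:460],None,fx=2,fy=2))"
```

```text
5.775 [506.51 -61.05 127.38] yaw 21.991924690373185 q [ 0.44  0.23 -0.44  1.79  0.11  1.14 -1.22] 24.874307080438605 [-0.21  0.04  0.13]
fastener 0.62 [508.6  -60.17 129.6 ]
cover 0.97 [553.   -60.72 112.72]
mask 279.8924914675768 261.47879083373965 245 314 225 300 [508.14 -60.65 127.  ]
```

View pics/w3c.png

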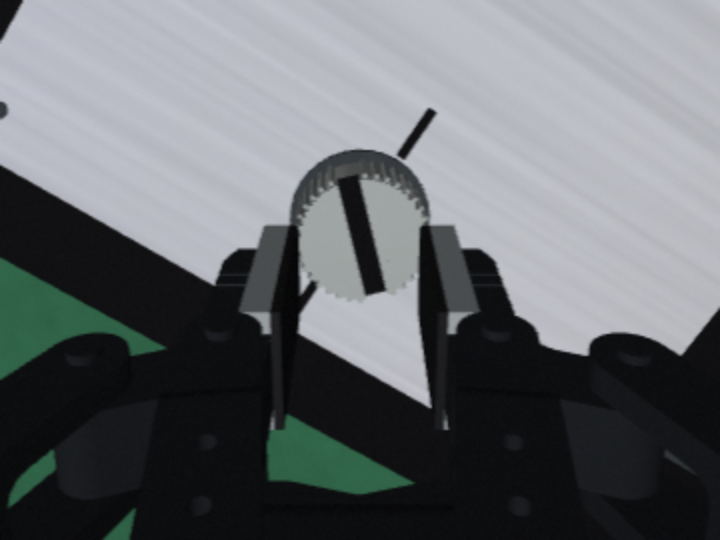

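The crop shows the pads at an opening of 25 mm standing above the head, with their inner corners at about (250,263) and (310,263) in the full picture. So the tips are higher than I assumed, and I'll work out their height.

```bash
python3 - <<'E'
from h import *
np.set_printoptions(precision=1,suppress=True)
c=dict(np.load("cam_w3.npz"));o=robot.get_obs();T=Rn.from_quat(o["eef_rot"]).as_matrix();p=np.array(o["ee_pos"])
for z in (8,4,0,-4,-8,-12):
  print(z,[proj(c,p+T@np.array([x,y,z])) for x in(11,-11) for y in(-12.5,12.5)])
# head axis: circle of head top at z 131 / slot ends
a,b=[onz(c,*(np.array(q)/2+[100,150]),131) for q in((349,177),(375,293))];print(a,b,np.degrees(np.arctan2(*(a-b)[1::-1])),(a+b)/2)
a,b=[onz(c,*(np.array(q)/2+[100,150]),115) for q in((433,110),(303,308))];print(a,b,np.degrees(np.arctan2(*(a-b)[1::-1])))
E
```

```text
8 [array([252.9, 236.7]), array([305.7, 236.7]), array([253.9, 278.9]), array([304.8, 278.8])]
4 [array([252.3, 239.7]), array([306.3, 239.7]), array([253.3, 282.7]), array([305.4, 282.6])]
0 [array([251.7, 242.8]), array([306.9, 242.8]), array([252.7, 286.6]), array([306. , 286.6])]
-4 [array([251.1, 246.1]), array([307.5, 246. ]), array([252.2, 290.8]), array([306.5, 290.7])]
-8 [array([250.4, 249.5]), array([308.2, 249.5]), array([251.5, 295.1]), array([307.2, 295. ])]
-12 [array([249.7, 253.1]), array([308.9, 253.1]), array([250.9, 299.6]), array([307.8, 299.5])]
[519.1 -53.7 131. ] [494.8 -69.8 131. ] 33.616327270222705 [506.9 -61.7 131. ]
[536.6 -67.9 115. ] [475.7 -58.  115. ] -9.223555653968056
```

Emit:
{"name": "send_rows", "arguments": {
  "increments": [
    [0,0,0,0,45],
    [0,0,0,0,45],
    [0,0,0.12,0,45],
    [0,0,0.12,0,45],
    [0,0,0,0,25],
    [0,0,0,0,25],
    [0,0,0,0,25]
  ]
}}

```text
time_s: 6.85
ee_pos: [505.9, -60.4, 115.0]
eef_rot: [0.982, 0.191, -0.001, -0.0]
contact_force: [-3.2, 3.0, 0.4]
width: 25.3
grip_force: 2.9
```

Emit:
{"name": "send_rows", "arguments": {
  "increments": [
    [0,0,0,0,10],
    [0,0,0,0,10],
    [0,0,0,0,10]
  ]
}}

```text
time_s: 7.22
ee_pos: [507.2, -61.1, 115.9]
eef_rot: [0.982, 0.191, 0.001, 0.0]
contact_force: [-0.2, 3.4, 4.5]
width: 10.4
grip_force: 1.9
```

```bash
python3 look.py w4; python3 -c "
import cv2;a=cv2.imread('pics/w4.png');cv2.imwrite('pics/w4c.png',cv2.resize(a[150:420,100:460],None,fx=2,fy=2))"
```

```text
7.225 [507.24 -61.1  115.94] yaw 21.984476908912004 q [ 0.44  0.24 -0.44  1.8   0.12  1.12 -1.23] 10.385103123728284 [-0.19  3.44  4.47]
fastener 0.63 [514.34 -59.51 128.29]
cover 0.93 [556.52 -55.04 113.22]
mask 279.75302826379544 266.8536339165545 242 316 234 315 [511.24 -59.67 127.  ]
```

View pics/w4c.png

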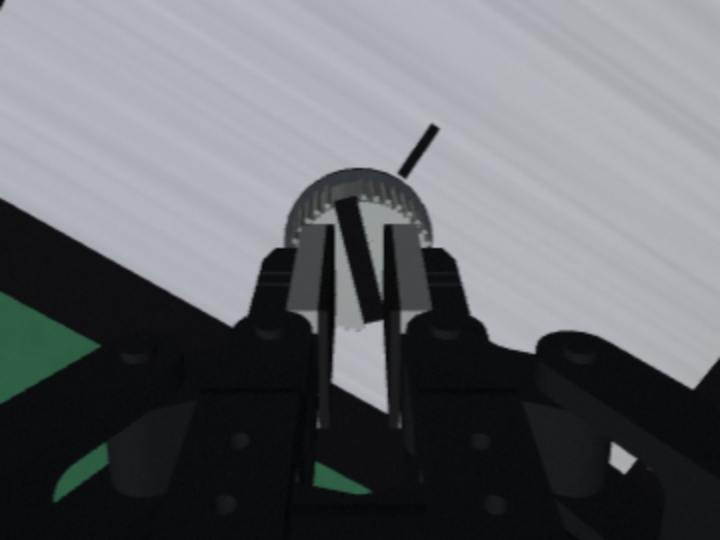

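This view shows the pads closed to 10 mm and resting on top of the head, which is centred between them at crop (359,260). So the tips stand about 16 mm behind the reported TCP, and I need to go about 14 mm lower.

Emit:
{"name": "send_rows", "arguments": {
  "increments": [
    [0,0,0,0,50],
    [0,0,0,0,50],
    [0,0,0,0,50],
    [0,0,0.15,0,50],
    [0,0,0.13,0,50],
    [0,0,0,0,30],
    [0,0,0,0,20],
    [0,0,0,0,20],
    [0,0,0,0,20]
  ]
}}

```text
time_s: 8.55
ee_pos: [506.2, -61.7, 101.1]
eef_rot: [0.982, 0.19, -0.0, 0.0]
contact_force: [-0.3, -4.3, -3.2]
width: 27.4
grip_force: 59.2
```

Emit:
{"name": "send_rows", "arguments": {
  "increments": [
    [0,0,0,0.7,20],
    [0,0,0,0.8,20],
    [0,0,0,0.8,20],
    [0,0,0,0.8,20],
    [0,0,0,0.8,20],
    [0,0,0,0.8,20],
    [0,0,0,0.8,20],
    [0,0,0,0,20],
    [0,0,0,0,20]
  ]
}}

```text
time_s: 9.68
ee_pos: [506.1, -61.9, 101.1]
eef_rot: [0.982, -0.19, -0.0, 0.001]
contact_force: [-0.8, -5.8, -3.4]
width: 27.1
grip_force: 59.3
```

Emit:
{"name": "send_rows", "arguments": {
  "increments": [
    [0,0,0,0,35],
    [0,0,0,0,50],
    [0,0,0,0,50],
    [0,0,-0.3,0,50],
    [0,0,-0.5,0,50],
    [0,0,-0.5,0,50],
    [0,0,0,0,30]
  ]
}}

```text
time_s: 10.55
ee_pos: [508.2, -61.0, 169.4]
eef_rot: [0.982, -0.191, 0.003, -0.0]
contact_force: [-0.3, -0.7, -0.1]
width: 33.2
grip_force: 0.0
```

```bash
python3 look.py w5; python3 -c "
import cv2;a=cv2.imread('pics/w5.png');cv2.imwrite('pics/w5c.png',cv2.resize(a[110:380,100:460],None,fx=2,fy=2))"
```

```text
10.55 [508.21 -60.96 169.45] yaw -21.988066590008884 q [ 0.36  0.18 -0.34  1.74  0.07  1.23 -1.95] 33.17151769794234 [-0.27 -0.7  -0.09]
fastener 0.8 [512.73 -62.24 130.97]
cover 0.78 [551.12 -74.44 111.97]
mask 282.08274582560296 233.76623376623377 254 311 205 265 [507.87 -62.87 127.  ]
```

View pics/w5c.png

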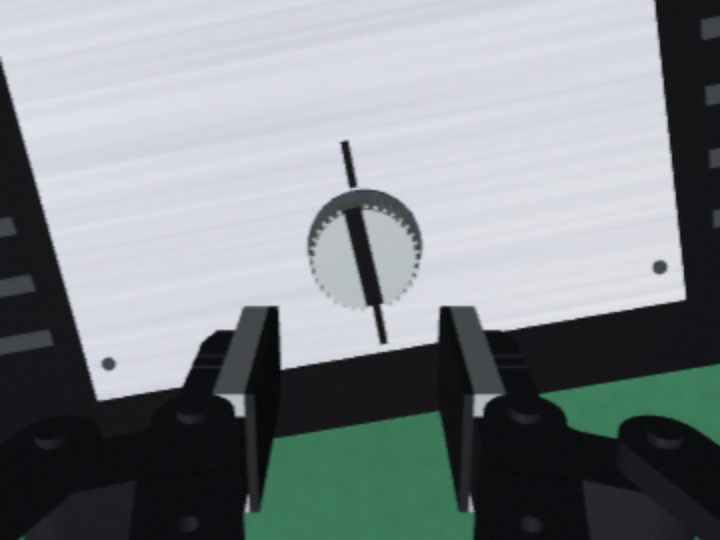

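The slot runs (353,208) to (376,304) and the marks (345,142) to (384,342) in the crop, so they are within about 3° of each other. Next I'll close the fingers and go beside the head on its +y side.

Emit:
{"name": "send_rows", "arguments": {
  "increments": [
    [-0.09,-0.4,0,0,0],
    [-0.09,-0.4,0,0,0],
    [0,0,0,0,0],
    [0,0,0.4,0,0],
    [0,0,0.4,0,0],
    [0,0,0.3,0,0],
    [0,0,0.1,0,0],
    [0,0,0,0,0],
    [0,0,0,0,0]
  ]
}}

```text
time_s: 11.88
ee_pos: [513.7, -20.6, 107.0]
eef_rot: [0.982, -0.191, 0.001, -0.0]
contact_force: [0.9, -0.3, 0.5]
width: -0.1
grip_force: 0.0
```

Emit:
{"name": "send_rows", "arguments": {
  "increments": [
    [0,0,0.06,0,0],
    [0,0,0.06,0,0],
    [0,0,0.04,0,0],
    [0,0,0,0,0]
  ]
}}

```text
time_s: 12.38
ee_pos: [513.2, -20.6, 98.5]
eef_rot: [0.982, -0.191, 0.0, -0.0]
contact_force: [-1.6, -1.2, 4.0]
width: -0.5
grip_force: 2.1
```

Emit:
{"name": "send_rows", "arguments": {
  "increments": [
    [0,0,0.05,0,0],
    [0,0,0.05,0,0],
    [0,0,0,0,0],
    [0,0,0,0,0]
  ]
}}

```text
time_s: 12.88
ee_pos: [512.9, -20.5, 93.6]
eef_rot: [0.982, -0.191, -0.0, 0.0]
contact_force: [-3.2, -0.1, 5.6]
width: -0.3
grip_force: 2.9
```

Emit:
{"name": "send_rows", "arguments": {
  "increments": [
    [0,0,0.03,0,0],
    [0,0,0.03,0,0],
    [0,0,0,0,0],
    [0,0,0,0,0]
  ]
}}

```text
time_s: 13.38
ee_pos: [512.8, -20.5, 90.7]
eef_rot: [0.982, -0.191, -0.0, 0.0]
contact_force: [-3.3, 0.3, 7.1]
width: -0.6
grip_force: 3.6
```

Emit:
{"name": "send_rows", "arguments": {
  "increments": [
    [0,0,0.02,0,0],
    [0,0,0.02,0,0],
    [0,0,0,0,0]
  ]
}}

```text
time_s: 13.75
ee_pos: [512.9, -20.4, 90.2]
eef_rot: [0.982, -0.191, 0.0, 0.0]
contact_force: [-11.8, 0.1, 22.4]
width: -0.1
grip_force: 11.0
```

Force jumped at a hard stop to 22 N. I'll check that this is fully home and that the slot is still in line.

```bash
python3 look.py w6; python3 - <<'E'
from h import *
a=cv2.imread('pics/w6.png');s=robot.camera("scene")["img"]
s2=cv2.resize(s[170:290,160:320],(533,400),interpolation=cv2.INTER_CUBIC)
cv2.imwrite('pics/w6c.png',np.hstack([cv2.resize(a,(400,300))[:,:267].copy() if 0 else cv2.resize(a[100:400,280:480],(267,400)),s2]))
E
```

```text
13.75 [512.85 -20.44  90.19] yaw -21.999632504222376 q [ 0.29  0.27 -0.37  1.83  0.11  1.06 -2.07] -0.08741678662640544 [-11.79   0.13  22.39]
cover 0.66 [555.82 -65.69 108.31]
mask 383.5681154968515 270.69881738596223 338 430 225 317 [512.46 -60.61 127.  ]
```

View pics/w6c.png

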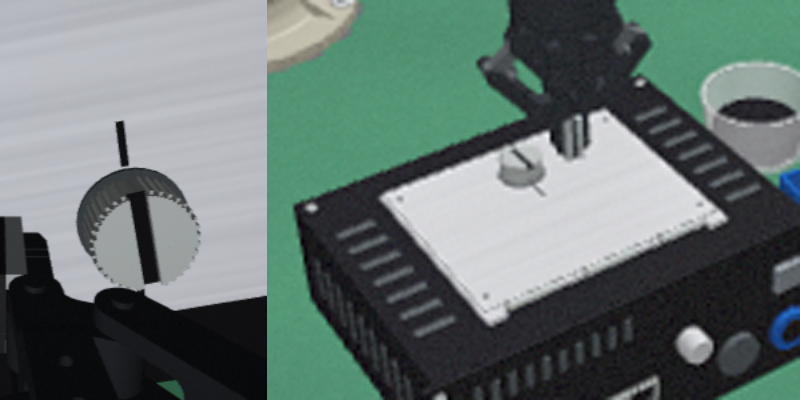

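Emit:
{"name": "send_rows", "arguments": {
  "increments": [
    [0,0,0,0,0],
    [0,0,0,0,0],
    [0,0,0,0,0],
    [0,0,0,0,0]
  ]
}}

```text
time_s: 14.5
ee_pos: [512.9, -20.5, 90.2]
eef_rot: [0.982, -0.191, 0.0, 0.0]
contact_force: [-10.5, -0.7, 20.8]
width: 0.5
grip_force: 10.9
```

```bash
python3 -c "
from h import *
print(robot.get_obs()['contact_force']);print(robot.finish_job())"
```

```text
[-10.53347411  -0.6974442   20.75498701]
the job is handed in; nothing more can be done
None
```

I've handed the job in at about 14.5 s: the slot measured about 3° off the marks, the head is free, and the closed fingers hold the cover against its stop beside the head with about 21 N. I judged it fully home from that hard stop and the last pictures; no verdict came back.

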